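Set out the bearing-change kit on its shadow mats

ROBOT

A 7-joint arm with a two-finger parallel gripper is mounted at the origin on a cart in front of the work surface, level with it; the furniture and walls round the work are solid. World frame = base frame: x ahead of the robot, y to its left, z up, the work surface at z = 0. Lengths are in mm, angles in rad, forces in N, time in s.
With the tool pointing down it reaches from about 400 to 875 mm from the base axis. Payload 4.4 kg.
Tool frame: the origin (TCP) lies midway between the tips of the shut fingers; the grasp point (between the pads) lies 19 mm behind it (ctrl.grip_point_offset is the distance from the TCP to the grasp point, in mm); z points along the fingers, y is the direction in which the jaws open and shut (so a half turn about z gives the same grasp; the last joint's range is limited). The gripper opens to 85 mm and grips with 20 to 120 N. Pads are 22 mm wide; open, the fingers measure 114 mm over their backs; the gripper's body (76 mm by 85 mm) begins 54 mm behind the grasp point. The pads swing forward as they close: fully open they stand 13 mm farther back than shut.
Start: joints at [1.162, 0.628, 0.038, 1.517, -0.027, 0.996, -0.02], TCP at [218.509, -612.186, 231.313] pointing down, gripper open.
Joint ranges: [-3.06, 3.06], [-0.37, 2.12], [-1.25, 1.32], [0.18, 2.47], [-1.1, 4.24], [0.23, 1.98], [-2.94, 2.94]. Speed limits (rad/s): [2.57, 2.57, 3.14, 3.14, 3.14, 3.14, 3.14].

INTERFACE

Orientations are given as [roll, pitch, yaw] about the fixed x, y, z axes, in that order (R = Rz(yaw) Ry(pitch) Rx(roll)).
In Python, from cell import ctrl, imaging, models gives the robot as it stands. The module is installed in compiled form; this text tells all that it offers.
- The arm moves only by the tool drive_tool, never from a script. Its argument "deltas" is text: rows parted by semicolons, each of 5 numbers parted by spaces: the shift along the tool's x, y, z in m, then the turn about the tool's z in degrees, then the finger opening in m, from 0 to 0.0854. A call has 1 to 12 rows; each row is the pose to reach, as a shift and turn from the pose commanded when the call began, along the tool's axes at that moment; what a row does not reach only later rows make up. A row lasts 1/8 s, in which the tool goes at most 62.5 mm and 10.7 degrees, less where a joint would pass 70% of its speed; a pose out of reach is approached as far as the arm can. A call with a gripper value outside its range is refused whole. The fingers move at their own pace and stop on an object; the grip force is fixed at half the most. Time passes only in rows, so rows that repeat a pose let the fingers close. It gives the time, the measured TCP pose, the force and the opening at its end, in the units of the state.
- ctrl.read_state(): the state, without advancing time (a new reading comes with each control period).
- imaging.get_image(name): name is "scene" or "top" or "wrist"; returns a dict with "color" (400x640x3 uint8, red, green, blue), "range_z" (400x640 float32, mm along the optical axis (not along the pixel's ray), 0 where there is no reading), "vfov" (degrees; the focal length in pixels is half the picture's height over the tangent of half this angle, whatever the lens; pixels are square), "cx", "cy" (the principal point, pixels), "extrinsics" (4x4, takes a point from camera to world coordinates). Camera axes: x right, y down, z forward; pixel columns grow to the right and rows downward; lengths in mm; the calibration is good to about 2 mm. The wrist camera is an equidistant fisheye: a pixel r from the principal point sees the ray r / f radians off the axis. A picture is of the moment at which its call begins.
- ctrl.finish_job(): hands the job in, once; it reports no verdict.
Trained networks look in a picture, given as the dict that the camera call returned (one of the last four; its "shot" number tells which), for a name from the list of things; names that differ only in an ending like _2 or _b are one class to them, and where a whole thing is asked for, a point or a joint stands for the part that bears it (a point fixed in the world has none). Each returns a list of dicts, best first, with "score" (0 to 1); they miss things now and then, are a little off and sometimes report something else, mostly with a low value. They report only what shows in the picture. A call takes as long as a camera call.
- models.spot_in(picture, thing): "point" ([column, row] in pixels, amid what is visible of it).
- models.landmark_of(picture, thing): "point" ([column, row] in pixels: a listed point, or the origin of a listed thing).
The state is a dict: "clock": time; "qpos": joint angles; "qd": joint speeds; "tau": joint torques, N m; "eef_pos": TCP position; "tool_rot": TCP orientation; "force": force on the tool from outside, world axes, zero at the start; "torque": the same for the moment, N m; "width": finger opening in mm.
Only numpy, scipy, OpenCV 4.12 (cv2) and the standard library are available. Lean on these libraries where they do the work, as an engineer would, in place of code of your own. Each camera call takes 0.05 s, during which the arm holds its last target.

TASK

Set out the kit for the next bearing change: lay the bearing, the star knob, the round tin, the hex key set and the wooden block each on the black mat that shows its silhouette. Every piece should lie flat and right way up, centred on its silhouette, with the hex keys and the block also lined up with theirs (either way round).

Things in the scene. Friction and masses are not known exactly. Their poses are not given: they have to be found in the camera images.
- bearing: Loose steel ball bearing lying flat, a ring 35 mm across with a 12 mm bore and 11 mm high; about 60 g. Grip it across the outside, at any yaw. Origin: centre of its underside, z up.
- star_knob: Loose black five-lobed star knob lying flat, about 45 mm across and 18 mm high; about 40 g. Grip it across the outside, at any yaw; it may turn a little in the grip. Origin: centre of its underside, z up.
- tin: Loose closed round tin standing upright, green with a grey lid, 41 mm high; the body is 62 mm across up to z = 30 mm, the lid 65 mm across from z = 30 to 41 mm; about 140 g. Grip it across the lid. Origin: centre of its underside, z up.
- hex_keys: Loose set of hex keys in a black holder lying flat, 34 (x) by 67 (y) mm, 9 mm high; about 70 g. The holder block, 34 mm wide with straight sides, is at y = +6 to +25 mm and is the place to grip, across x; the thinner keys stick out to y = -31 mm. Origin: centre of the whole outline, on the underside, z up.
- wood_block: Loose pine packing block lying flat, 45 (x) by 90 (y) by 30 (z) mm; about 60 g. Grip it across x. Origin: centre of its underside, z up.
- mat_ring: For the bearing. Fixed round black rubber mat, 106 mm across and 3 mm thick, lying on the stand, with a flat pale silhouette in its middle: a ring 35 mm across with a 16 mm dark hole. Origin: centre of the mat's underside (on the stand's top), so its upper face is at z = 3 mm; the silhouette is centred on the origin. Its yaw does not matter.
- mat_star: For the star knob. Fixed round black rubber mat, 106 mm across and 3 mm thick, lying on the stand, with a flat pale silhouette in its middle: a five-lobed star 45 mm across. Origin: centre of the mat's underside (on the stand's top), so its upper face is at z = 3 mm; the silhouette is centred on the origin. Its yaw does not matter.
- mat_disc: For the round tin. Fixed round black rubber mat, 106 mm across and 3 mm thick, lying on the stand, with a flat pale silhouette in its middle: a plain disc 65 mm across. Origin: centre of the mat's underside (on the stand's top), so its upper face is at z = 3 mm; the silhouette is centred on the origin. Its yaw does not matter.
- mat_keys: For the hex key set. Fixed round black rubber mat, 106 mm across and 3 mm thick, lying on the stand, with a flat pale silhouette in its middle: a wide block with three bars on one side, 34 (x) by 67 (y) mm, the block towards +y, as in the hex key set's own frame. Origin: centre of the mat's underside (on the stand's top), so its upper face is at z = 3 mm; the silhouette is centred on the origin.
- mat_block: For the wooden block. Fixed round black rubber mat, 106 mm across and 3 mm thick, lying on the stand, with a flat pale silhouette in its middle: a plain rectangle 45 (x) by 90 (y) mm. Origin: centre of the mat's underside (on the stand's top), so its upper face is at z = 3 mm; the silhouette is centred on the origin.

How it is judged:
By the outcome, as a careful person would: the job done as asked, in the order asked, and still so for the second after the job is handed in, with the robot touching nothing.
It also fails if it takes over 115 s, if anything falls off the work surface, if the arm or the gripper's body presses on something with over 40 N, if the wrist force passes 120 N, or if a joint passes its speed limit or range.

## Working session

There is one attempt and no reset: what is moved stays moved. The work goes in short steps, Python scripts to look and compute and a tool call to move; the robot and the scene stay as the last step left them, time stands still between calls to the robot, and variables do not carry over. Pictures are saved under pics/ and viewed, and the job is handed in when it is done.

Besides the shell and the picture viewer there is one more tool, called after ">>>" as name(argument=value, ...), one argument or row to a line, values as JSON. drive_tool: Moves the arm, as the interface text tells. Its arguments: {"type":"object","properties":{"deltas":{"type":"string"}},"required":["deltas"]}

```bash
mkdir -p pics; cat > h.py <<'E'
import numpy as np, cv2
from cell import ctrl, imaging, models
def f_of(im): return 200/np.tan(np.radians(im["vfov"])/2)
def pix2world(im,u,v,z=None,fish=False):
    E=np.array(im["extrinsics"]);f=f_of(im)
    dx,dy=u-im["cx"],v-im["cy"]
    if fish:
        r=np.hypot(dx,dy);th=r/f
        s=np.sin(th)/r if r>1e-6 else 1/f
        d=np.array([dx*s,dy*s,np.cos(th)])
    else: d=np.array([dx/f,dy/f,1.])
    D=E[:3,:3]@d;o=E[:3,3]
    if z is None:
        k=im["range_z"][int(round(v)),int(round(u))]/d[2]
    else: k=(z-o[2])/D[2]
    return o+k*D
def save(im,n): cv2.imwrite(n,im["color"][:,:,::-1])
T=["bearing","star_knob","tin","hex_keys","wood_block","mat_ring","mat_star","mat_disc","mat_keys","mat_block"]
E
python3 - <<'E'
from h import *
print(ctrl.read_state())
for n in ["scene","top","wrist"]:
    im=imaging.get_image(n);save(im,f"pics/{n}0.png");print(n,im["vfov"],im["cx"],im["cy"]);print(np.round(im["extrinsics"],3))
    for t in T:
        try:
            r=models.landmark_of(im,t)[:2]
            for q in r:
                u,v=q["point"];w=pix2world(im,u,v,fish=n=="wrist")
                print(t,round(q["score"],2),np.round([u,v]),np.round(w))
        except Exception as e: print(t,e)
E
```

```text
{'clock': 0.0, 'qpos': array([ 1.16223979,  0.6293536 ,  0.03845579,  1.51839646, -0.02701631,
        0.99630559, -0.01999747]), 'qd': array([-6.75275441e-04, -3.15797310e-04, -3.27786770e-04,  1.69637273e-04,
        1.03442388e-03, -8.83004025e-05, -4.68494628e-06]), 'tau': array([-1.11308313e-03, -5.63417494e+01,  1.22602981e+00, -1.93451500e+01,
        1.09286790e-02,  1.05586799e-02,  2.32461815e-06]), 'eef_pos': array([ 218.26165303, -611.57537315,  230.37541125]), 'tool_rot': array([-3.13964814e+00,  2.12231148e-05,  3.42738369e-01]), 'force': array([ 0.42271698, -0.28725556, -0.12723407]), 'torque': array([-0.00172495, -0.01906899,  0.00678027]), 'width': 85.0664214424819}
scene 42.431010209371706 316.6099568918864 201.05632239195663
[[-7.55000e-01 -4.94000e-01  4.32000e-01 -2.57820e+01]
 [-6.56000e-01  5.67000e-01 -4.99000e-01  5.90886e+02]
 [ 1.00000e-03 -6.60000e-01 -7.52000e-01  9.19438e+02]
 [ 0.00000e+00  0.00000e+00  0.00000e+00  1.00000e+00]]
bearing 0.55 [226. 289.] [485. 288.   1.]
star_knob 0.94 [272. 321.] [356. 283.  19.]
star_knob 0.56 [186. 252.] [620. 280.  
[... 799 characters left out ...]
[199. 254.] [368. 276.  21.]
tin 0.8 [431. 158.] [ 600. -264.   43.]
wood_block 0.92 [436. 262.] [ 358. -274.   29.]
mat_ring 0.9 [357. 161.] [598. -93.   8.]
mat_ring 0.15 [198. 205.] [486. 289.   3.]
mat_star 0.88 [285. 208.] [482.  80.   1.]
mat_disc 0.91 [202. 157.] [602. 285.   6.]
mat_keys 0.91 [353. 204.] [494. -84.   3.]
mat_block 0.61 [280. 157.] [606.  95.   5.]
mat_block 0.38 [359. 157.] [608. -96.   8.]
wrist 65.70646984690485 319.8804501369315 198.24310837465063
[[ 3.36000e-01 -8.93000e-01 -3.00000e-01  2.96725e+02]
 [-9.42000e-01 -3.18000e-01 -1.07000e-01 -5.84539e+02]
 [-1.00000e-03  3.19000e-01 -9.48000e-01  3.73809e+02]
 [ 0.00000e+00  0.00000e+00  0.00000e+00  1.00000e+00]]
```

View pics/top0.png

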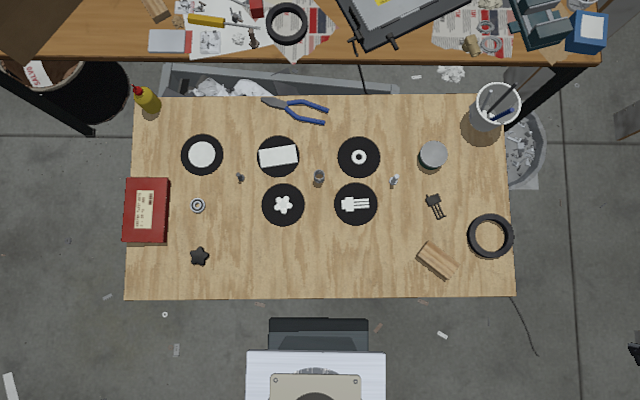

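View pics/scene0.png

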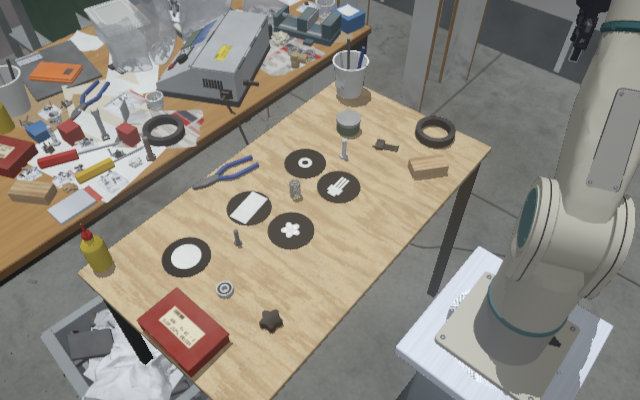

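View pics/wrist0.png

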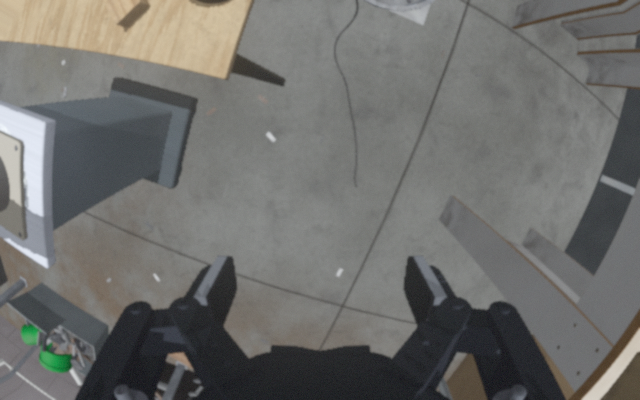

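The top view shows the mats: disc (202,156), rectangle (279,157), ring (358,157), star (284,204) and keys (355,204). It also shows the pieces: bearing (197,205), knob (199,256), tin (432,156), keys (435,205) and block (437,261). Three small upright bolts stand at about (240,177), (319,178) and (395,180), and I need to avoid them. Next I'll measure more precisely.

```bash
python3 - <<'E'
from h import *
im=imaging.get_image("top"); c=im["color"]
big=cv2.resize(c[130:290,170:480],None,fx=2.5,fy=2.5,interpolation=cv2.INTER_CUBIC)
cv2.imwrite("pics/topc.png",big[:,:,::-1])
g=cv2.cvtColor(c,cv2.COLOR_RGB2GRAY).astype(float)
for n,u,v in [("disc",202,156),("block",279,157),("ring",358,157),("star",284,204),("keys",355,204)]:
    # dark mat outline
    m=(g<70).astype(np.uint8);  
    cs,_=cv2.findContours(m[v-30:v+30,u-30:u+30],cv2.RETR_EXTERNAL,cv2.CHAIN_APPROX_NONE)
    k=max(cs,key=cv2.contourArea)+np.array([u-30,v-30])
    W=np.array([pix2world(im,*p,z=3)[:2] for p in k[:,0]])
    hull=cv2.convexHull(W.astype(np.float32));(cx,cy),r=cv2.minEnclosingCircle(hull);M=cv2.moments(hull)
    # pale
    mask=np.zeros_like(m);cv2.drawContours(mask,[k],-1,1,-1);mask=cv2.erode(mask,np.ones((3,3)))
    ys,xs=np.nonzero(mask);w=np.clip(g[ys,xs]-90,0,None)
    P=np.array([pix2world(im,x,y,z=3)[:2] for x,y in zip(xs,ys)])
    mu=(P*w[:,None]).sum(0)/w.sum();C=((P-mu).T*w)@(P-mu)/w.sum();ev,V=np.linalg.eigh(C)
    print(n,"mat",np.round([M['m10']/M['m00'],M['m01']/M['m00'],r],1),"pale",np.round(mu,1),np.round(np.sqrt(ev),1),"major deg",round(np.degrees(np.arctan2(V[1,1],V[0,1])),1))
E
```

```text
disc mat [610.4 288.7  52.6] pale [611.3 289.2] [16.4 16.4] major deg 77.5
block mat [597.6  99.5  52.3] pale [nan nan] [nan nan] major deg nan
ring mat [610.1 -95.3  52. ] pale [611.2 -96. ] [9.7 9.7] major deg 114.9
star mat [489.5  85.8  52.3] pale [490.6  86. ] [10.2 10.3] major deg 154.0
keys mat [494.5 -88.7  52.3] pale [495.  -84.4] [ 8.4 18.3] major deg 94.6<stdin>:17: RuntimeWarning: invalid value encountered in divide
```

View pics/topc.png

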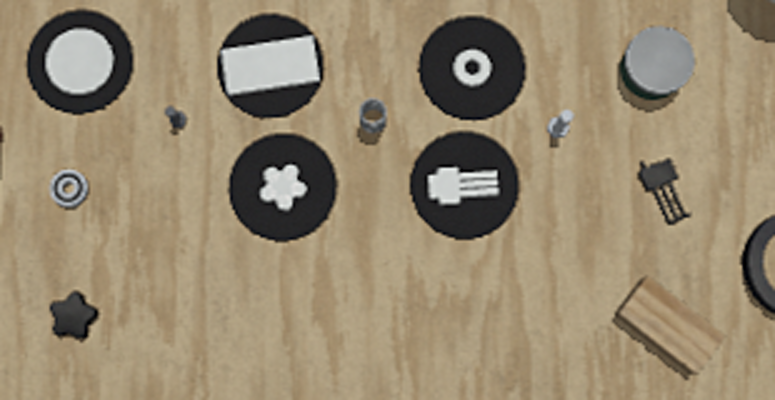

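>>> drive_tool(
  deltas="0.368 -0.252 0 19.6 0.085;0.368 -0.252 0 19.6 0.085;0.368 -0.252 0 19.6 0.085;0.368 -0.252 0 19.6 0.085;0.368 -0.252 0 19.6 0.085;0.368 -0.252 0 19.6 0.085;0.368 -0.252 0 19.6 0.085;0.368 -0.252 0 19.6 0.085",
)

```text
clock: 2.7
eef_pos: [483.9, -245.6, 231.3]
tool_rot: [-3.139, -0.002, 0.01]
force: [-0.4, -0.9, -0.4]
width: 85.2
```

```bash
python3 - <<'E'
from h import *
im=imaging.get_image("wrist");save(im,"pics/w1.png");np.savez("w1.npz",**{k:v for k,v in im.items()})
for t in ["tin","hex_keys","wood_block","mat_keys","mat_ring"]:
    for q in models.landmark_of(im,t)[:1]:
        u,v=q["point"];print(t,round(q["score"],2),np.round([u,v]),np.round(pix2world(im,u,v,z=dict(tin=0,hex_keys=0,wood_block=0).get(t,3),fish=True)))
print(im["range_z"][200,320],np.round(im["extrinsics"],3))
E
```

```text
tin 0.81 [342.  62.] [ 611. -270.    0.]
hex_keys 0.62 [347. 156.] [ 496. -278.    0.]
wood_block 0.67 [345. 251.] [ 366. -281.    0.]
mat_keys 0.58 [202. 156.] [497. -94.   3.]
mat_ring 0.71 [200.  70.] [607. -96.   3.]
394.88113 [[ 1.00000e-02 -9.48000e-01 -3.17000e-01  5.66581e+02]
 [-1.00000e+00 -1.00000e-02 -0.00000e+00 -2.45073e+02]
 [-3.00000e-03  3.17000e-01 -9.48000e-01  3.74003e+02]
 [ 0.00000e+00  0.00000e+00  0.00000e+00  1.00000e+00]]
```

View pics/w1.png

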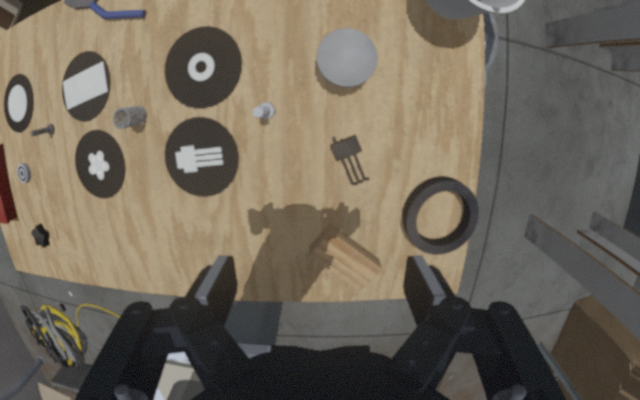

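>>> drive_tool(
  deltas="0 -0.536 0 0.5 0.085;0 -0.536 0 0.5 0.085;0 -0.536 0 0.5 0.085;0 -0.536 0 0.5 0.085;0 -0.536 0 0.5 0.085;0 -0.536 0 0.5 0.085;0 -0.536 0 0.5 0.085;0 -0.536 0 0.5 0.085;0 -0.536 0 0.5 0.085;0 -0.536 0 0.5 0.085",
)

```text
clock: 4.25
eef_pos: [479.9, 287.2, 231.1]
tool_rot: [-3.14, -0.0, -0.005]
force: [-0.4, -0.9, -0.1]
width: 84.8
```

```bash
cat >> h.py <<'E'
def ortho(im,z,x0,x1,y0,y1,s=2.0):
    # rows: x decreasing downwards (x1 top), cols: y decreasing to right (y1 left); s px per mm
    E=np.array(im["extrinsics"]);f=f_of(im)
    H=int((x1-x0)*s);Wd=int((y1-y0)*s)
    r,c=np.mgrid[0:H,0:Wd]
    P=np.stack([x1-r/s,y1-c/s,np.full(r.shape,float(z))],-1)-E[:3,3]
    Q=P@E[:3,:3]
    rho=np.hypot(Q[...,0],Q[...,1]);th=np.arctan2(rho,Q[...,2])
    k=f*th/np.maximum(rho,1e-9)
    mx=(im["cx"]+k*Q[...,0]).astype(np.float32);my=(im["cy"]+k*Q[...,1]).astype(np.float32)
    return cv2.remap(im["color"],mx,my,cv2.INTER_CUBIC)
def grid(o,x1,y1,s,step=20):
    o=o.copy()
    for x in range(-1000,1000,step):
        r=int((x1-x)*s)
        if 0<=r<o.shape[0]: cv2.line(o,(0,r),(o.shape[1],r),(255,0,0) if x%100==0 else (120,120,255),1);cv2.putText(o,str(x),(0,r),0,.35,(0,160,0),1)
    for y in range(-1000,1000,step):
        c=int((y1-y)*s)
        if 0<=c<o.shape[1]: cv2.line(o,(c,0),(c,o.shape[0]),(255,0,0) if y%100==0 else (120,120,255),1);cv2.putText(o,str(y),(c,10),0,.35,(0,160,0),1)
    return o
E
python3 - <<'E'
from h import *
st=ctrl.read_state();print(st["eef_pos"],st["tool_rot"])
im=imaging.get_image("wrist");save(im,"pics/w2.png");np.savez("w2.npz",**im)
o=ortho(im,11,440,540,240,340,4);cv2.imwrite("pics/o2.png",grid(o,540,340,4)[:,:,::-1])
for t in ["bearing","star_knob","mat_disc","mat_block","mat_star","mat_ring"]:
    for q in models.landmark_of(im,t)[:1]:
        u,v=q["point"];print(t,round(q["score"],2),np.round([u,v]),np.round(pix2world(im,u,v,z=3 if 'mat' in t else 0,fish=True)))
E
```

```text
[479.94569446 287.159877   231.07145948] [-3.14026350e+00 -3.14706100e-05 -4.94513106e-03]
bearing 0.61 [320. 159.] [488. 287.   0.]
star_knob 0.93 [328. 247.] [367. 278.   0.]
mat_disc 0.6 [320.  54.] [615. 286.   3.]
mat_block 0.83 [469.  73.] [604. 100.   3.]
mat_star 0.86 [472. 154.] [498.  88.   3.]
mat_ring 0.82 [571.  87.] [611. -89.   3.]
```

View pics/w2.png

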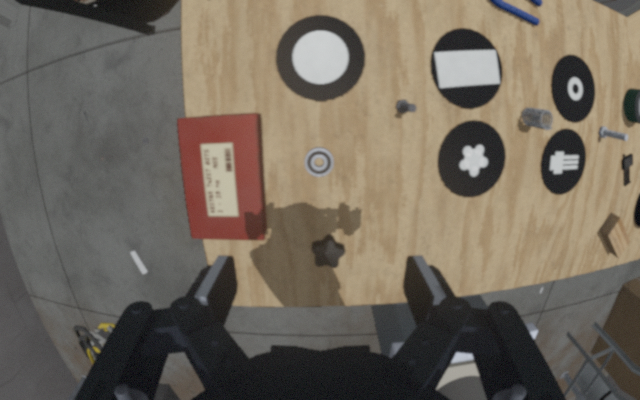

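View pics/o2.png

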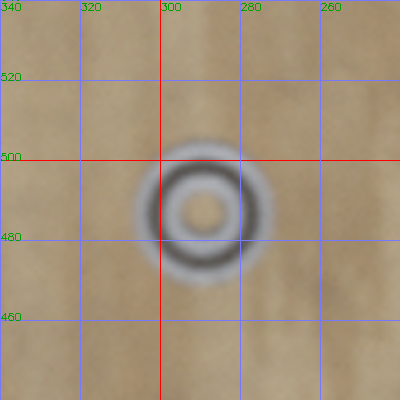

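>>> drive_tool(
  deltas="0.007 -0.002 0.06 0 0.055;0.007 -0.002 0.12 0 0.055;0.007 -0.002 0.18 0 0.055;0.007 -0.002 0.215 0 0.055;0.007 -0.002 0.226 0 0.055;0.007 -0.002 0.229 0 0.055;0.007 -0.002 0.229 0 0.055",
)

```text
clock: 5.48
eef_pos: [488.1, 287.2, 3.7]
tool_rot: [-3.14, -0.002, -0.008]
force: [0.7, 0.3, -0.0]
width: 55.0
```

>>> drive_tool(
  deltas="-0.001 -0.002 0.002 -0.4 0.055;-0.001 -0.002 0.002 -0.4 0.02;-0.001 -0.002 0.002 -0.4 0.02;-0.001 -0.002 0.002 -0.4 0.02;-0.001 -0.002 0.002 -0.4 0.02",
)

```text
clock: 6.1
eef_pos: [486.3, 289.2, 1.4]
tool_rot: [-3.141, -0.001, -0.001]
force: [-1.7, 0.1, 7.0]
width: 31.4
```

>>> drive_tool(
  deltas="0 0 -0.01 0 0.02;0 0 -0.05 0 0.02;0 0 -0.11 0 0.02;0.04 0.05 -0.15 0 0.02;0.12 0.1 -0.15 0 0.02;0.12 0.16 -0.15 0 0.02;0.12 0.22 -0.15 0 0.02;0.12 0.28 -0.15 0 0.02;0.12 0.34 -0.15 0 0.02;0.12 0.385 -0.15 0 0.02;0.12 0.385 -0.15 0 0.02;0.12 0.385 -0.15 0 0.02",
)

```text
clock: 7.6
eef_pos: [605.5, -96.1, 150.6]
tool_rot: [-3.141, -0.0, -0.002]
force: [0.7, 0.1, -0.3]
width: 31.3
```

```bash
cat > mat.py <<'E'
from h import *
import sys
def look(name,cx,cy,z=3,sz=70,s=4,tag="m",fish=True):
    st=ctrl.read_state();print("tcp",np.round(st["eef_pos"],1),np.round(st["tool_rot"],4),"w",round(st["width"],1),"clk",st["clock"])
    im=imaging.get_image("wrist");save(im,f"pics/{tag}_w.png");np.savez(f"{tag}.npz",**im)
    o=ortho(im,z,cx-sz,cx+sz,cy-sz,cy+sz,s);cv2.imwrite(f"pics/{tag}_o.png",grid(o,cx+sz,cy+sz,s)[:,:,::-1])
    cv2.imwrite(f"pics/{tag}_raw.png",o[:,:,::-1])
    return im,o
def matfit(o,cx,cy,sz,s,thr=75):
    g=cv2.cvtColor(o,cv2.COLOR_RGB2GRAY);m=(cv2.GaussianBlur(g,(5,5),0)<thr).astype(np.uint8)
    k=max(cv2.findContours(m,cv2.RETR_EXTERNAL,cv2.CHAIN_APPROX_NONE)[0],key=cv2.contourArea)
    (c,r),R=cv2.minEnclosingCircle(k);h=cv2.convexHull(k);M=cv2.moments(h)
    print("mat circ x,y,R",np.round([cx+sz-r/s,cy+sz-c/s,R/s],1),"hull centroid",np.round([cx+sz-M['m01']/M['m00']/s,cy+sz-M['m10']/M['m00']/s],1))
E
python3 - <<'E'
from mat import *
im,o=look("ring",610,-95,tag="ring")
matfit(o,610,-95,70,4)
E
```

```text
tcp [605.5 -96.1 150.6] [-3.1408e+00 -1.0000e-04 -2.0000e-03] w 31.3 clk 7.6
mat circ x,y,R [611.1 -96.   52.4] hull centroid [611.3 -96. ]
```

View pics/ring_w.png

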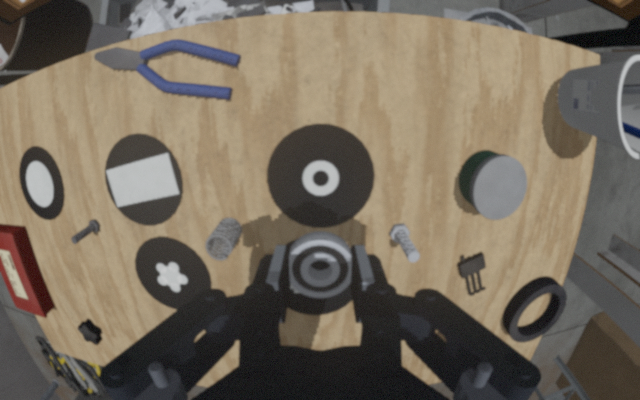

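View pics/ring_o.png

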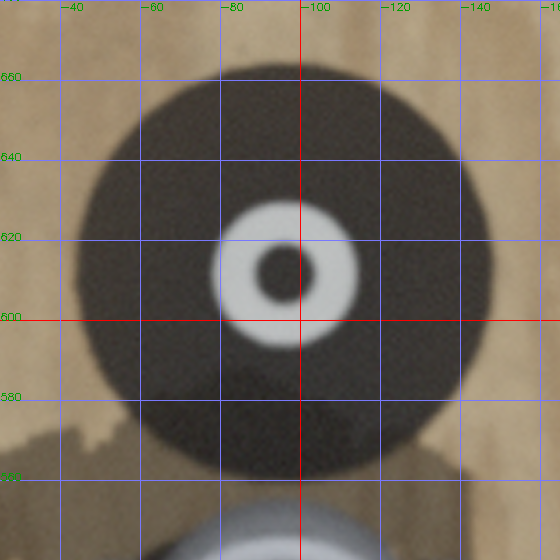

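```bash
python3 - <<'E'
from mat import *
im=dict(np.load("ring.npz"));
for k in("vfov","cx","cy"): im[k]=float(im[k])
o=ortho(im,160.2,565,645,-136,-56,6);cv2.imwrite("pics/ringh.png",grid(o,645,-56,6,10)[:,:,::-1])
E
```

```text
(no output)
```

View pics/ringh.png

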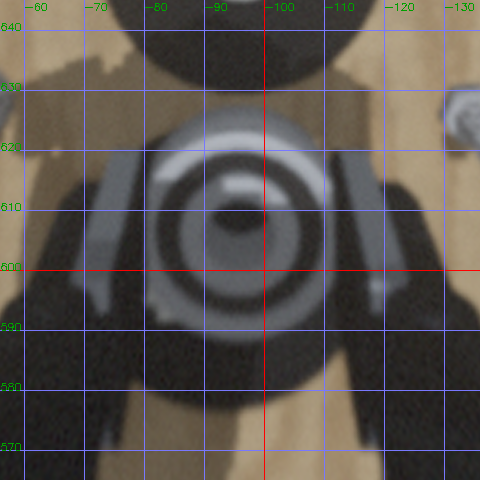

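>>> drive_tool(
  deltas="0.0055 0 0.06 0 0.02;0.0055 0 0.11 0 0.02;0.0055 0 0.135 0 0.02;0.0055 0 0.143 0 0.02;0.0055 0 0.1455 0 0.02;0.0055 0 0.1455 0 0.02",
)

```text
clock: 8.4
eef_pos: [612.2, -95.9, 6.1]
tool_rot: [3.141, -0.002, -0.0]
force: [0.6, 1.3, -0.7]
width: 31.1
```

>>> drive_tool(
  deltas="-0.001 0 0.001 0 0.02;-0.001 0 0.001 0 0.02",
)

```text
clock: 8.65
eef_pos: [610.4, -96.5, 4.5]
tool_rot: [3.141, -0.001, -0.001]
force: [0.1, 0.8, -0.5]
width: 30.9
```

>>> drive_tool(
  deltas="0.0005 0 0 0 0.02;0.0005 0 0 0 0.05;0.0005 0 0 0 0.05;0.0005 0 0 0 0.05;0 0 -0.03 0 0.05;0 0 -0.09 0 0.05;0 0 -0.15 0 0.05;0 0 -0.15 0 0.05",
)

```text
clock: 9.65
eef_pos: [613.9, -96.9, 159.1]
tool_rot: [3.14, -0.011, -0.001]
force: [0.5, -0.7, -0.3]
width: 50.0
```

```bash
python3 - <<'E'
from mat import *
im,o=look("ring",610,-95,z=14,tag="ring2",sz=60)
E
```

```text
tcp [613.9 -96.9 159.1] [ 3.1402e+00 -1.0700e-02 -1.2000e-03] w 50.0 clk 9.65
```

View pics/ring2_o.png

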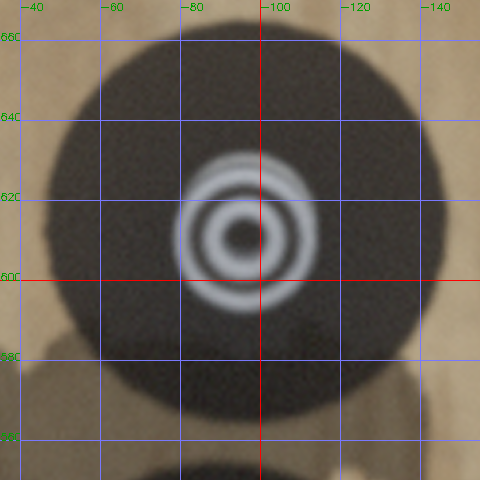

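```bash
cat >> mat.py <<'E'
def load(n):
    im=dict(np.load(n))
    for k in("vfov","cx","cy"): im[k]=float(im[k])
    return im
E
python3 - <<'E'
from mat import *
im=load("w2.npz")
o=ortho(im,16,325,415,235,325,6);cv2.imwrite("pics/star.png",grid(o,415,325,6,10)[:,:,::-1])
o=ortho(im,3,430,560,20,150,4);matfit(o,495,85,65,4)
E
```

```text
mat circ x,y,R [491.5  85.7  51.6] hull centroid [491.6  85.6]
```

View pics/star.png

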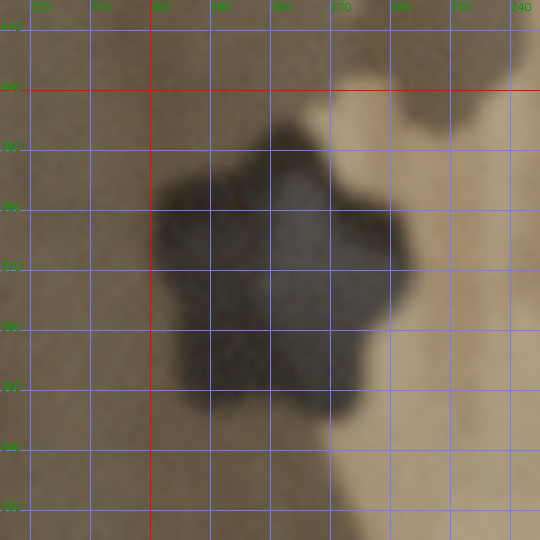

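>>> drive_tool(
  deltas="-0.03 -0.05 0 -1 0.065;-0.07 -0.1 0 -2 0.065;-0.1 -0.15 0 -4 0.065;-0.13 -0.2 0 -6 0.065;-0.16 -0.25 0 -8 0.065;-0.2 -0.3 0 -8 0.065;-0.23 -0.35 0.02 -8 0.065;-0.246 -0.374 0.05 -8 0.065;-0.246 -0.374 0.09 -8 0.065;-0.246 -0.374 0.09 -8 0.065;-0.246 -0.374 0.09 -8 0.065",
)

```text
clock: 11.08
eef_pos: [364.7, 277.3, 64.0]
tool_rot: [3.141, 0.001, 0.138]
force: [0.2, 0.8, 0.4]
width: 65.0
```

```bash
python3 - <<'E'
from mat import *
im,o=look("star",366,278,z=16,tag="sk",sz=50,s=6)
E
```

```text
tcp [364.7 277.3  64. ] [3.1409e+00 5.0000e-04 1.3750e-01] w 65.0 clk 11.075
```

View pics/sk_o.png

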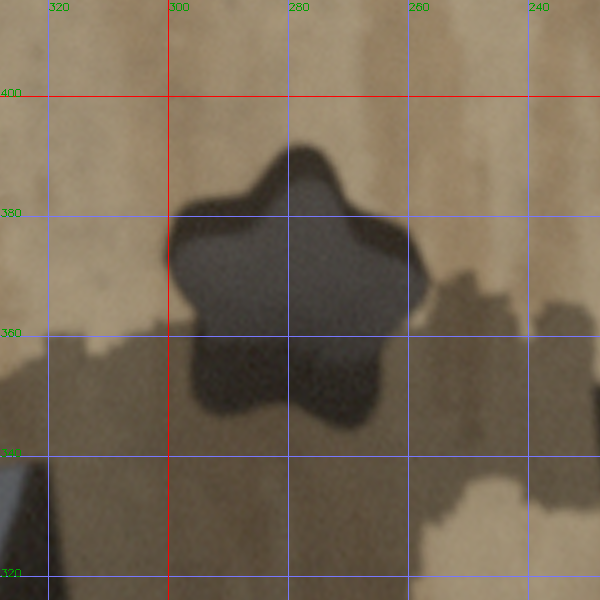

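View pics/sk_w.png

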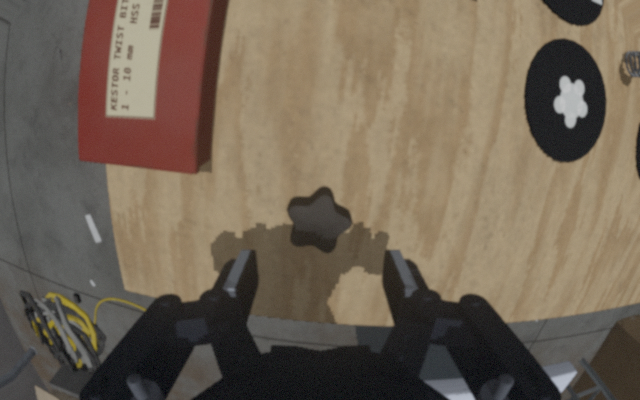

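>>> drive_tool(
  deltas="-0.0005 -0.0015 0.035 0 0.065;-0.0005 -0.0015 0.053 0 0.065;-0.0005 -0.0015 0.06 0 0.065;-0.0005 -0.0015 0.06 0 0.065;-0.0005 -0.0015 0.06 0 0.02;-0.0005 -0.0015 0.06 0 0.02;-0.0005 -0.0015 0.06 0 0.02;-0.0005 -0.0015 0.06 0 0.02",
)

```text
clock: 12.12
eef_pos: [365.1, 279.3, 5.3]
tool_rot: [3.141, -0.003, 0.138]
force: [-0.2, -1.0, 6.1]
width: 39.8
```

>>> drive_tool(
  deltas="0 0 -0.02 0 0.02;0 0 -0.07 0 0.02;0.02 0.04 -0.12 0 0.02;0.04 0.09 -0.12 0 0.02;0.06 0.14 -0.12 0 0.02;0.08 0.19 -0.12 0 0.02;0.08 0.205 -0.12 0 0.02;0.08 0.205 -0.12 0 0.02;0.08 0.205 -0.12 0 0.02",
)

```text
clock: 13.25
eef_pos: [470.8, 89.2, 124.3]
tool_rot: [-3.141, -0.0, 0.141]
force: [-0.1, -0.1, -0.7]
width: 40.0
```

```bash
python3 - <<'E'
from mat import *
im,o=look("star",490,86,tag="st")
matfit(o,490,86,70,4)
z=im and ctrl.read_state()["eef_pos"]
o=ortho(im,z[2]-5+18,z[0]-40,z[0]+40,z[1]-40,z[1]+40,6);cv2.imwrite("pics/st_h.png",grid(o,z[0]+40,z[1]+40,6,10)[:,:,::-1])
E
```

```text
tcp [470.8  89.2 124.3] [-3.1406e+00 -4.0000e-04  1.4130e-01] w 40.0 clk 13.25
mat circ x,y,R [476.3  84.4  67. ] hull centroid [479.9  85.1]
```

View pics/st_o.png

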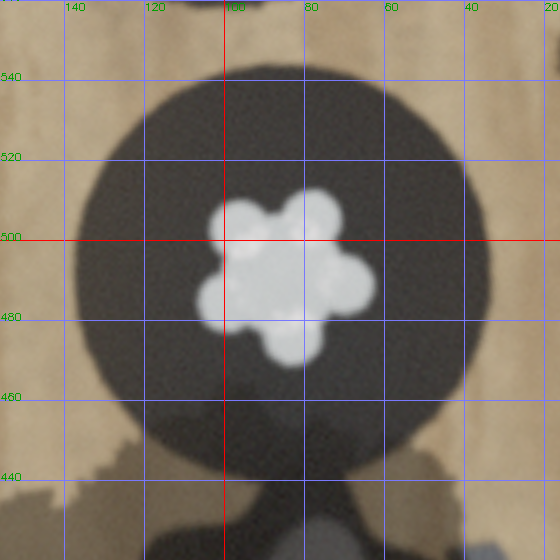

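View pics/st_h.png

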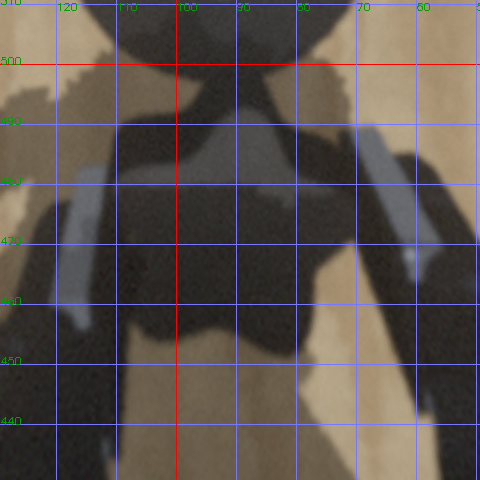

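>>> drive_tool(
  deltas="0.0202 0.0076 0.05 0 0.02;0.0202 0.0076 0.09 0 0.02;0.0202 0.0076 0.107 0 0.02;0.0202 0.0076 0.1135 0 0.02;0.0202 0.0076 0.115 0 0.02;0.0202 0.0076 0.1155 0 0.02;0.0202 0.0076 0.1155 0 0.02",
)

```text
clock: 14.18
eef_pos: [493.0, 82.7, 9.0]
tool_rot: [-3.141, -0.001, 0.138]
force: [-0.3, 0.1, 0.2]
width: 39.7
```

>>> drive_tool(
  deltas="-0.0008 -0.0018 0.0005 0 0.02;-0.0008 -0.0018 0.0005 0 0.02;-0.0008 -0.0018 0.0005 0 0.02",
)

```text
clock: 14.55
eef_pos: [492.0, 83.9, 8.4]
tool_rot: [3.141, -0.001, 0.138]
force: [0.3, -2.3, 7.1]
width: 39.5
```

>>> drive_tool(
  deltas="0 -0.0005 0 0 0.065;0 -0.0005 0 0 0.065;0 -0.0005 0 0 0.065;0 0 -0.03 0 0.065;0 0 -0.09 0 0.065;0 0 -0.12 0 0.065;0 0 -0.12 0 0.065;0 0 -0.12 0 0.065",
)

```text
clock: 15.55
eef_pos: [490.9, 83.8, 127.1]
tool_rot: [3.141, 0.001, 0.138]
force: [-0.2, 0.1, -0.1]
width: 65.2
```

```bash
python3 - <<'E'
from mat import *
im,o=look("star",490,86,z=21,tag="st2",sz=50,s=6)
E
```

```text
tcp [490.9  83.8 127.1] [3.1412e+00 1.2000e-03 1.3830e-01] w 65.2 clk 15.55
```

View pics/st2_o.png

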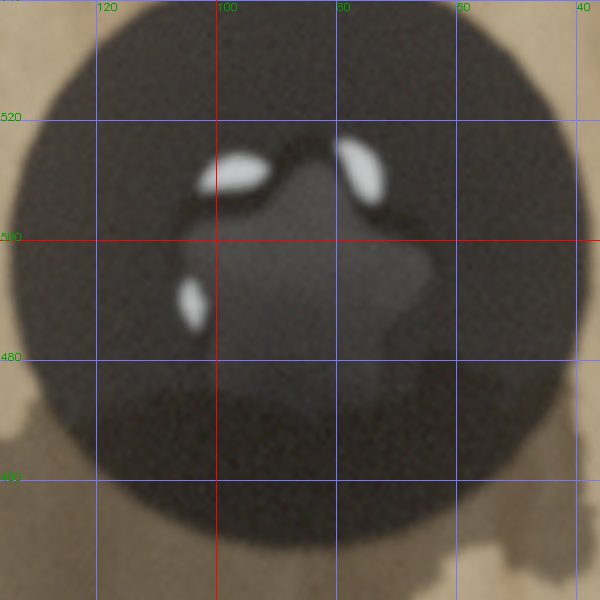

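```bash
python3 - <<'E'
from mat import *
im=load("w1.npz")
o=ortho(im,41,560,660,-320,-220,5);cv2.imwrite("pics/tin.png",grid(o,660,-220,5,10)[:,:,::-1])
im=load("w2.npz")
o=ortho(im,3,540,680,220,360,4);matfit(o,610,290,70,4)
E
```

```text
mat circ x,y,R [612.  287.1  51.6] hull centroid [612.2 286.7]
```

View pics/tin.png

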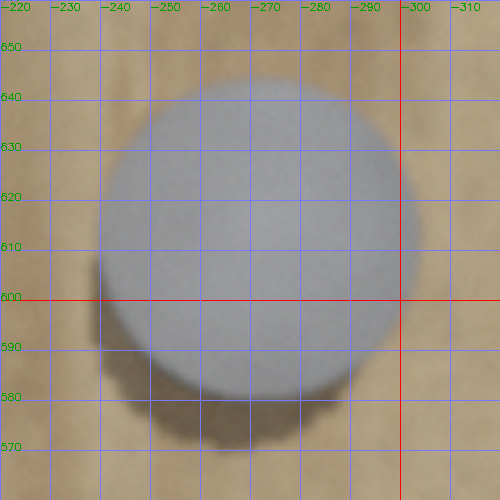

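>>> drive_tool(
  deltas="0.01 0.06 0 2 0.085;0.02 0.12 0 4 0.085;0.03 0.18 0 8 0.085;0.05 0.24 0 7.9 0.085;0.06 0.3 0 7.9 0.085;0.07 0.35 0 7.9 0.085;0.0707 0.3693 0 7.9 0.085;0.0707 0.3693 0 7.9 0.085;0.0707 0.3693 0 7.9 0.085",
)

```text
clock: 16.73
eef_pos: [612.2, -268.6, 127.3]
tool_rot: [-3.139, 0.001, 0.004]
force: [0.5, 0.2, -0.4]
width: 85.0
```

```bash
python3 - <<'E'
from mat import *
im,o=look("tin",612,-272,z=41,tag="tin2",sz=50,s=6)
E
```

```text
tcp [ 612.2 -268.6  127.3] [-3.1394e+00  1.2000e-03  4.0000e-03] w 85.0 clk 16.725
```

View pics/tin2_o.png

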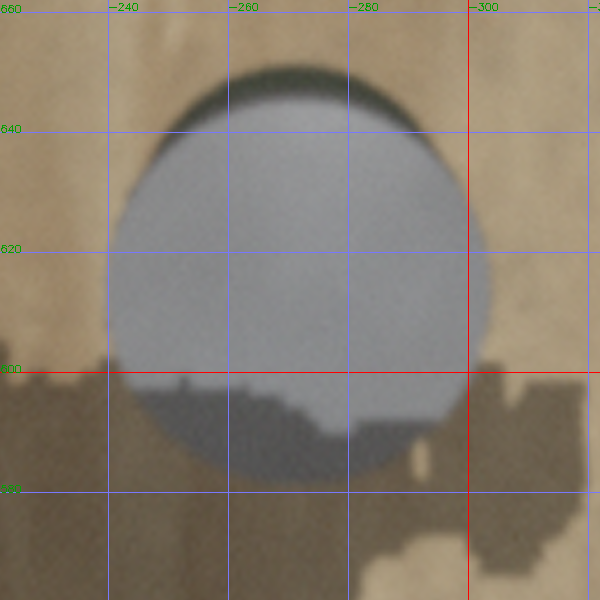

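View pics/tin2_w.png

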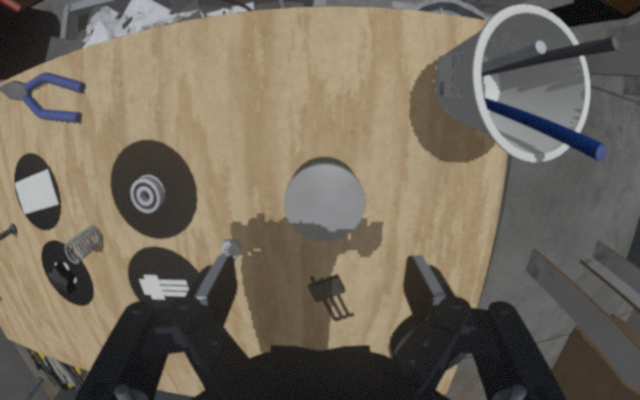

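>>> drive_tool(
  deltas="0.001 0.0035 0.03 0.2 0.085;0.001 0.0035 0.065 0.2 0.085;0.001 0.0035 0.09 0.2 0.085;0.001 0.0035 0.105 0.2 0.085;0.001 0.0035 0.109 0.2 0.085;0.001 0.0035 0.109 0.2 0.085;0.001 0.0035 0.109 0.2 0.085",
)

```text
clock: 17.65
eef_pos: [614.3, -275.4, 20.0]
tool_rot: [3.141, -0.002, -0.003]
force: [0.5, 0.3, -0.6]
width: 85.4
```

>>> drive_tool(
  deltas="-0.001 -0.003 0.001 0 0.085;-0.001 -0.003 0.001 0 0.085;-0.001 -0.003 0.001 0 0.06;-0.001 -0.003 0.001 0 0.05;-0.001 -0.003 0.001 0 0.05;-0.001 -0.003 0.001 0 0.05",
)

```text
clock: 18.4
eef_pos: [612.9, -272.2, 18.6]
tool_rot: [3.141, -0.001, -0.003]
force: [-1.7, -0.1, 5.5]
width: 63.3
```

>>> drive_tool(
  deltas="0 0 -0.02 0 0.05;0 0 -0.06 0 0.05;0 -0.04 -0.09 0 0.05;0 -0.09 -0.09 0 0.05;0 -0.15 -0.09 0 0.05;0 -0.21 -0.09 0 0.05;0 -0.27 -0.09 0 0.05;-0.01 -0.33 -0.09 0 0.05;-0.02 -0.39 -0.09 0 0.05;-0.03 -0.45 -0.09 0 0.05;-0.04 -0.51 -0.09 0 0.05;-0.05 -0.545 -0.09 0 0.05",
)

```text
clock: 19.9
eef_pos: [562.8, 277.7, 109.1]
tool_rot: [-3.138, -0.001, 0.001]
force: [0.8, 0.4, -0.7]
width: 62.7
```

>>> drive_tool(
  deltas="0 -0.015 0 0 0.05;0 -0.015 0 0 0.05;0 -0.015 0 0 0.05",
)

```text
clock: 20.27
eef_pos: [565.1, 285.0, 107.6]
tool_rot: [3.139, -0.0, -0.006]
force: [-0.1, -0.6, -2.6]
width: 62.9
```

```bash
python3 - <<'E'
from mat import *
im,o=look("disc",612,287,tag="di")
matfit(o,612,287,70,4)
z=ctrl.read_state()["eef_pos"]
o=ortho(im,z[2]-18.6+41,z[0]-50,z[0]+50,z[1]-50,z[1]+50,5);cv2.imwrite("pics/di_h.png",grid(o,z[0]+50,z[1]+50,5,10)[:,:,::-1])
E
```

```text
tcp [565.1 285.  107.6] [ 3.1392e+00 -2.0000e-04 -5.9000e-03] w 62.9 clk 20.275
mat circ x,y,R [596.3 285.6  67.9] hull centroid [600.3 287.1]
```

View pics/di_o.png

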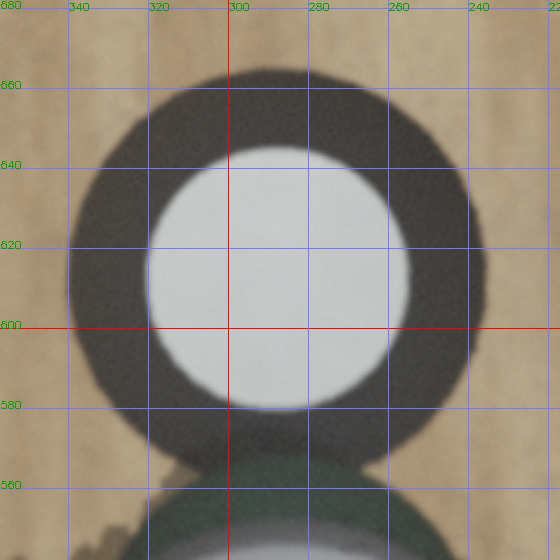

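View pics/di_h.png

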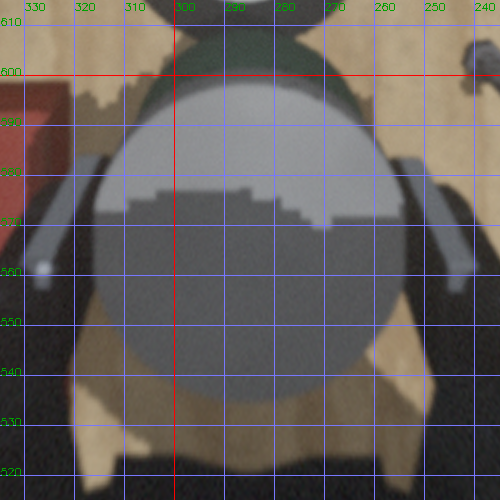

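>>> drive_tool(
  deltas="0.03 -0.0025 0.01 0 0.05;0.0458 -0.0025 0.03 0 0.05;0.0458 -0.0025 0.055 0 0.05;0.0458 -0.0025 0.07 0 0.05;0.0458 -0.0025 0.078 0 0.05;0.0458 -0.0025 0.08 0 0.05;0.0458 -0.0025 0.08 0 0.05",
)

```text
clock: 21.2
eef_pos: [610.2, 290.6, 28.5]
tool_rot: [-3.141, -0.001, -0.003]
force: [-0.4, 0.0, -2.1]
width: 63.2
```

>>> drive_tool(
  deltas="0.0005 0.003 0.004 0 0.05;0.0005 0.003 0.0055 0 0.05;0.0005 0.003 0.006 0 0.05;0.0005 0.003 0.006 0 0.05",
)

```text
clock: 21.7
eef_pos: [610.3, 287.4, 21.9]
tool_rot: [-3.141, -0.0, -0.003]
force: [-0.8, -0.3, -1.7]
width: 62.5
```

>>> drive_tool(
  deltas="0.0005 0 0.0005 0 0.05;0.0005 0 0.0005 0 0.05;0.0005 0 0.0005 0 0.085;0.0005 0 0.0005 0 0.085;0.0005 0 0.0005 0 0.085;0.0005 0 -0.03 0 0.085;0 0 -0.08 0 0.085;0 0 -0.11 0 0.085;0 0 -0.11 0 0.085;0 0 -0.11 0 0.085",
)

```text
clock: 22.95
eef_pos: [610.0, 286.7, 131.1]
tool_rot: [3.141, 0.001, -0.003]
force: [0.2, -0.1, -0.6]
width: 84.7
```

```bash
python3 - <<'E'
from mat import *
im,o=look("disc",612,287,z=44,tag="di2",sz=60,s=5)
im=load("w1.npz")
o=ortho(im,9,440,550,-330,-220,5);cv2.imwrite("pics/hk.png",grid(o,550,-220,5,10)[:,:,::-1])
E
```

```text
tcp [610.  286.7 131.1] [ 3.1406e+00  8.0000e-04 -2.9000e-03] w 84.7 clk 22.95
```

View pics/di2_o.png

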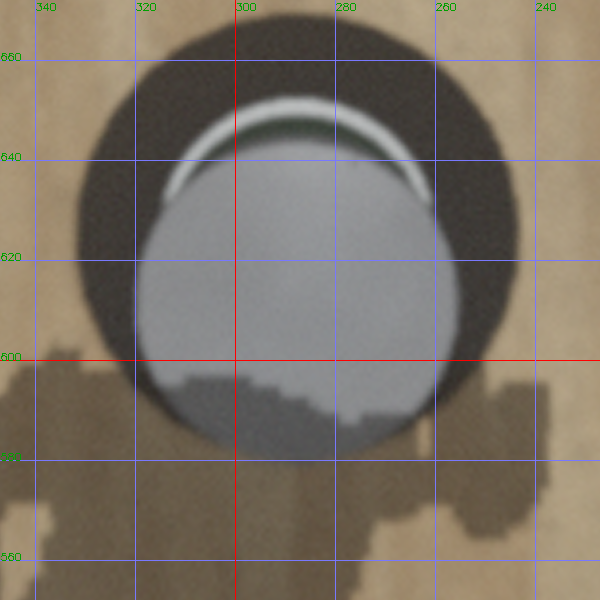

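View pics/hk.png

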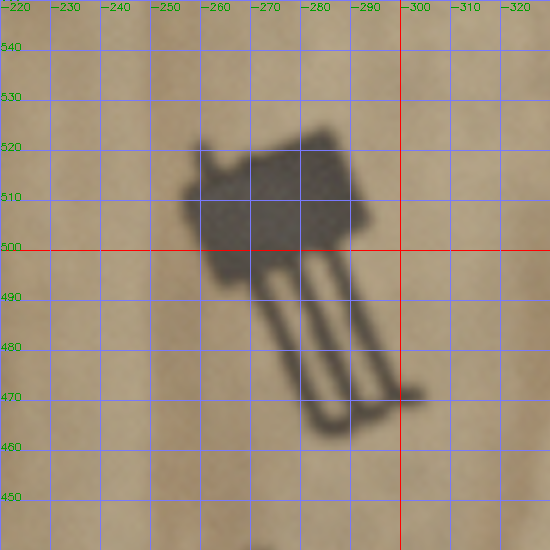

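>>> drive_tool(
  deltas="-0.01 0.055 0 0 0.055;-0.02 0.115 0 0 0.055;-0.03 0.175 0 -4 0.055;-0.04 0.235 0 -8 0.055;-0.05 0.295 0 -12 0.055;-0.06 0.355 0 -16 0.055;-0.07 0.415 0 -20 0.055;-0.08 0.475 0 -24 0.055;-0.09 0.53 0.01 -25.2 0.055;-0.1 0.562 0.02 -25.2 0.055;-0.1 0.562 0.03 -25.2 0.055;-0.1 0.562 0.03 -25.2 0.055",
)

```text
clock: 24.5
eef_pos: [508.1, -272.9, 100.4]
tool_rot: [-3.138, 0.001, 0.438]
force: [0.1, 0.9, 0.7]
width: 55.1
```

```bash
python3 - <<'E'
from mat import *
im,o=look("keys",495,-280,z=9,tag="hk2",sz=50,s=6)
E
```

```text
tcp [ 508.1 -272.9  100.4] [-3.1385e+00  8.0000e-04  4.3800e-01] w 55.1 clk 24.5
```

View pics/hk2_o.png

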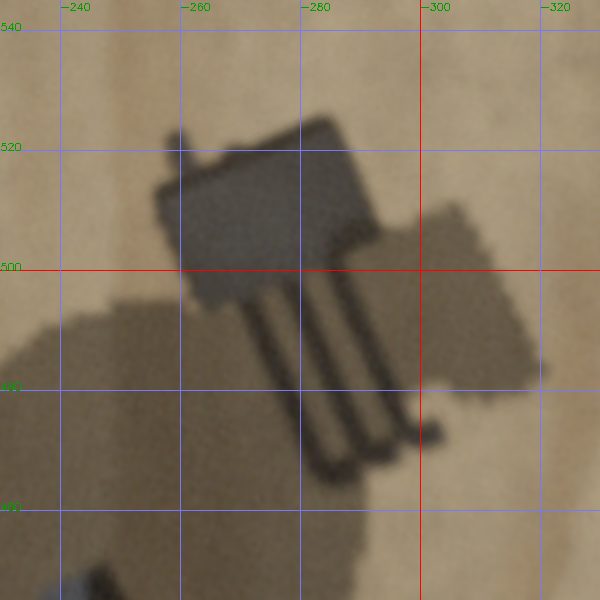

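>>> drive_tool(
  deltas="0 0.0018 0.04 2 0.055;0 0.0018 0.075 2 0.055;0 0.0018 0.092 2 0.055;0 0.0018 0.097 2 0.055;0 0.0018 0.098 2 0.055;0 0.0018 0.098 2 0.055",
)

```text
clock: 25.3
eef_pos: [510.3, -276.2, 4.9]
tool_rot: [3.14, -0.001, 0.402]
force: [-0.7, 0.4, -0.5]
width: 54.9
```

>>> drive_tool(
  deltas="-0.0004 -0.0015 0.0025 0 0.055;-0.0004 -0.0015 0.0025 0 0.055;-0.0004 -0.0015 0.0025 0 0.02;-0.0004 -0.0015 0.0025 0 0.02;-0.0004 -0.0015 0.0025 0 0.02;-0.0004 -0.0015 0.0025 0 0.02",
)

```text
clock: 26.05
eef_pos: [508.7, -274.9, 1.8]
tool_rot: [3.141, -0.0, 0.402]
force: [-1.0, 0.4, 5.7]
width: 31.8
```

>>> drive_tool(
  deltas="0 0 -0.02 0 0.02;0 0 -0.07 0 0.02;0 0 -0.1 -10 0.02;0.01 -0.03 -0.1 -20 0.02;0.02 -0.06 -0.1 -30 0.02;0.03 -0.1 -0.1 -40 0.02;0.04 -0.13 -0.1 -50 0.02;0.048 -0.148 -0.1 -60 0.02;0.048 -0.148 -0.1 -68 0.02;0.048 -0.148 -0.1 -68 0.02;0.048 -0.148 -0.1 -68 0.02",
)

```text
clock: 27.42
eef_pos: [494.9, -120.4, 101.7]
tool_rot: [3.141, 0.0, 1.586]
force: [0.2, 0.2, -0.9]
width: 31.7
```

```bash
python3 - <<'E'
from mat import *
im,o=look("keys",494,-88,tag="km",sz=60,s=5)
z=ctrl.read_state()["eef_pos"]
o=ortho(im,z[2]-1.8+9,z[0]-50,z[0]+50,z[1]-60,z[1]+40,5);cv2.imwrite("pics/km_h.png",grid(o,z[0]+50,z[1]+40,5,10)[:,:,::-1])
E
```

```text
tcp [ 494.9 -120.4  101.7] [3.1413e+00 5.0000e-04 1.5858e+00] w 31.7 clk 27.425
```

View pics/km_o.png

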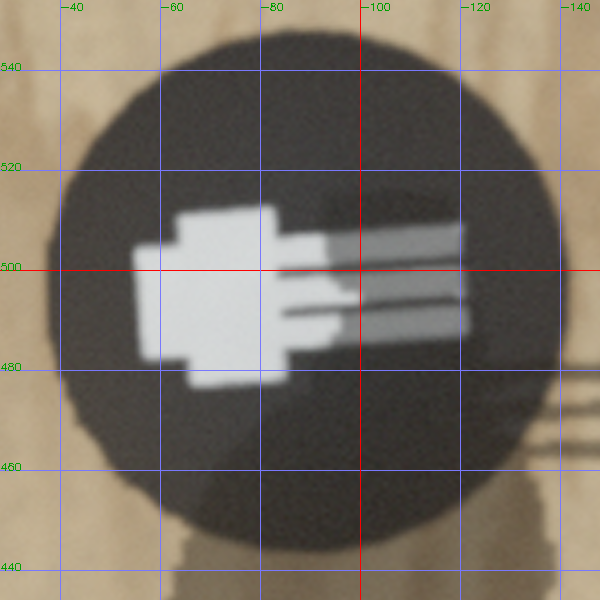

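View pics/km_h.png

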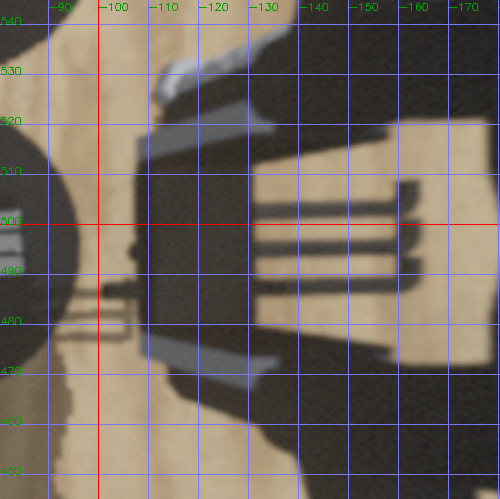

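View pics/km_w.png

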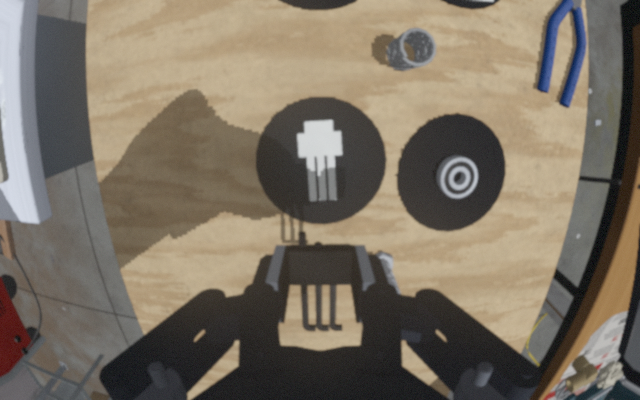

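>>> drive_tool(
  deltas="0.0476 0 0.03 -3 0.02;0.0476 0 0.065 -3 0.02;0.0476 0 0.085 -3 0.02;0.0476 0 0.093 -3 0.02;0.0476 0 0.0955 -3 0.02;0.0476 0 0.0955 -3 0.02;0.0476 0 0.0955 -3 0.02",
)

```text
clock: 28.35
eef_pos: [494.4, -72.4, 6.5]
tool_rot: [3.14, 0.0, 1.641]
force: [0.4, 0.3, -0.6]
width: 31.5
```

>>> drive_tool(
  deltas="0 0 0.0015 0 0.02;0 0 0.0015 0 0.02;0 0 0.0015 0 0.05;0 0 0.0015 0 0.05;0 0 0.0015 0 0.05;0 0 -0.02 0 0.05;0 0 -0.07 0 0.05;0 0 -0.11 0 0.05;0 0 -0.11 0 0.05;0 0 -0.11 0 0.05",
)

```text
clock: 29.6
eef_pos: [493.5, -72.7, 115.3]
tool_rot: [-3.141, 0.001, 1.641]
force: [0.3, -0.7, 0.7]
width: 50.3
```

```bash
python3 - <<'E'
from mat import *
im,o=look("keys",494,-88,z=12,tag="km2",sz=60,s=5)
o=ortho(im,3,434,554,-148,-28,5);cv2.imwrite("pics/km2_3.png",grid(o,554,-28,5)[:,:,::-1])
E
```

```text
tcp [493.5 -72.7 115.3] [-3.1407e+00  6.0000e-04  1.6409e+00] w 50.3 clk 29.6
```

View pics/km2_o.png

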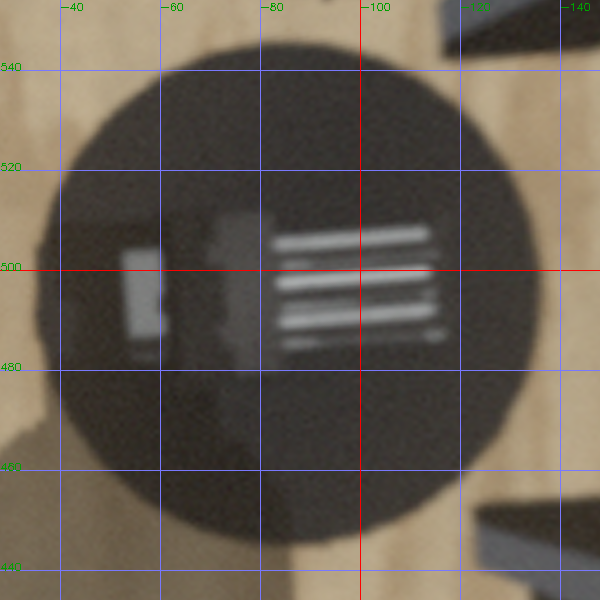

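View pics/km2_3.png

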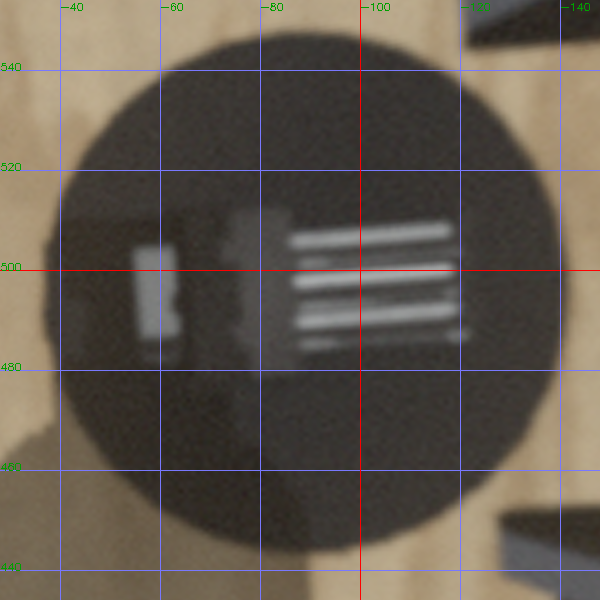

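```bash
python3 - <<'E'
from mat import *
im=load("km2.npz")
for z,n in((12,"a"),(3,"b")):
    o=ortho(im,z,454,534,-128,-48,7).astype(float)
    o=np.clip((o-30)*3.2,0,255).astype(np.uint8)
    cv2.imwrite(f"pics/km2e{n}.png",grid(o,534,-48,7,10)[:,:,::-1])
E
```

```text
(no output)
```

View pics/km2ea.png

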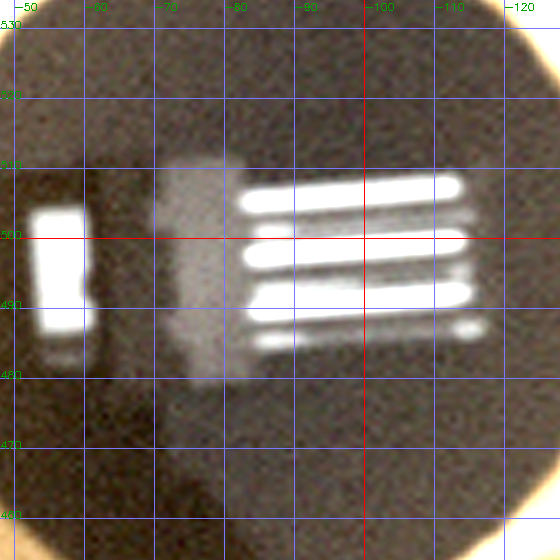

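View pics/km2eb.png

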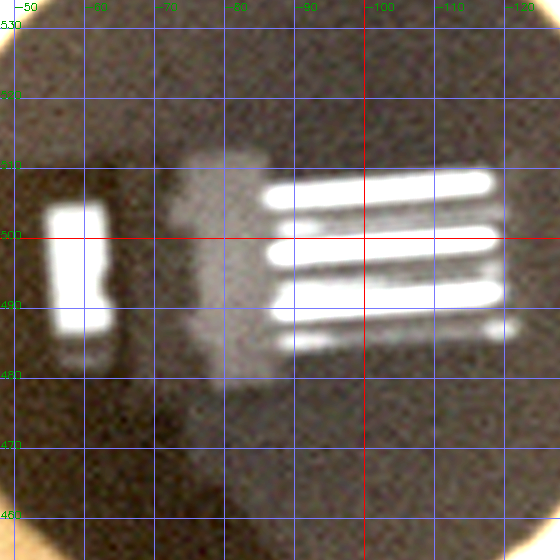

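```bash
python3 - <<'E'
from mat import *
im=load("w1.npz")
o=ortho(im,30,290,430,-340,-200,4);cv2.imwrite("pics/wb.png",grid(o,430,-200,4,10)[:,:,::-1])
im=load("w2.npz")
o=ortho(im,3,530,670,25,165,4);cv2.imwrite("pics/mb.png",grid(o,670,165,4,10)[:,:,::-1])
E
```

```text
(no output)
```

View pics/wb.png

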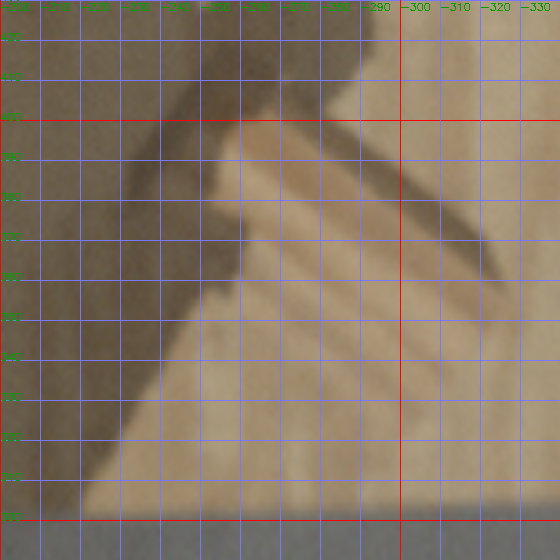

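View pics/mb.png

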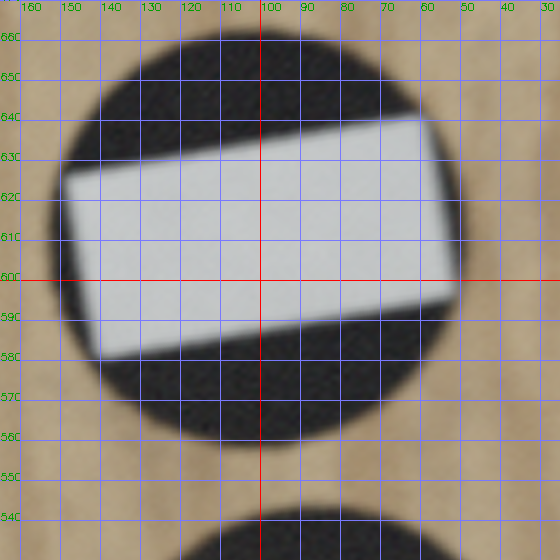

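>>> drive_tool(
  deltas="-0.04 -0.03 -0.03 9 0.085;-0.08 -0.06 -0.04 18 0.085;-0.12 -0.09 -0.04 27 0.085;-0.16 -0.12 -0.04 36 0.085;-0.195 -0.145 -0.04 36 0.085;-0.195 -0.145 -0.04 36 0.085;-0.195 -0.145 -0.04 36 0.085",
)

```text
clock: 30.52
eef_pos: [363.1, -276.2, 155.2]
tool_rot: [-3.141, -0.001, 1.013]
force: [-0.5, -0.3, 1.0]
width: 84.8
```

```bash
python3 - <<'E'
from mat import *
im,o=look("block",362,-277,z=30,tag="wb2",sz=70,s=4)
print([ (q["score"],q["point"],pix2world(im,*q["point"],z=0,fish=True)) for q in models.landmark_of(im,"wood_block")[:1]])
E
```

```text
tcp [ 363.1 -276.2  155.2] [-3.1405e+00 -1.3000e-03  1.0134e+00] w 84.8 clk 30.525
[(0.87, [323.8, 183.2], array([ 366.05066631, -279.62480705,    0.        ]))]
```

View pics/wb2_o.png

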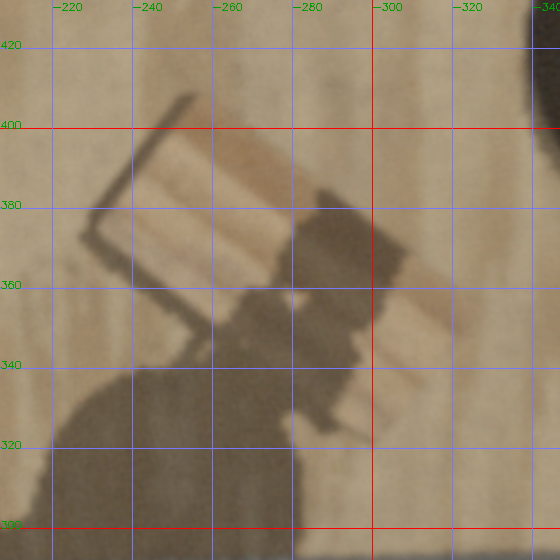

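View pics/wb2_w.png

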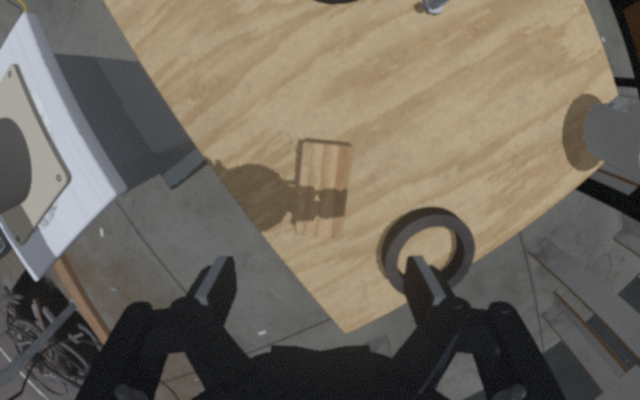

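```bash
python3 - <<'E'
from mat import *
im=load("wb2.npz")
o=ortho(im,30,302,422,-337,-217,6.5).astype(float)
o=np.clip((o-60)*1.8,0,255).astype(np.uint8)
cv2.imwrite("pics/wb2e.png",grid(o,422,-217,6.5,20)[:,:,::-1])
# depth based: points with z in 25..35
E=im["extrinsics"];f=f_of(im);vv,uu=np.mgrid[0:400,0:640]
dx=uu-im["cx"];dy=vv-im["cy"];r=np.hypot(dx,dy);th=r/f
k=im["range_z"]/np.cos(th)  # ray length
s=np.sin(th)/np.maximum(r,1e-6)
P=np.stack([dx*s*k,dy*s*k,im["range_z"]],-1)@E[:3,:3].T+E[:3,3]
m=(im["range_z"]>0)&(abs(P[...,2]-30)<5)&(abs(P[...,0]-362)<70)&(abs(P[...,1]+277)<65)
Q=P[m][:,:2].astype(np.float32);print(len(Q),np.median(P[m][:,2]))
lab=cv2.connectedComponentsWithStats(m.astype(np.uint8))
i=1+np.argmax(lab[2][1:,4]);Q=P[lab[1]==i][:,:2].astype(np.float32)
print(len(Q),cv2.minAreaRect(Q));mu=Q.mean(0);ev,V=np.linalg.eigh(np.cov((Q-mu).T));print(mu,np.degrees(np.arctan2(V[1,1],V[0,1])),np.sqrt(ev)*12**.5)
E
```

```text
4588 29.772706361045323
4588 ((364.4541931152344, -279.1585998535156), (90.21829223632812, 45.625450134277344), 51.83713150024414)
[ 365.93732 -277.07095] 52.193500299575234 [44.58659882 89.10618105]
```

View pics/wb2e.png

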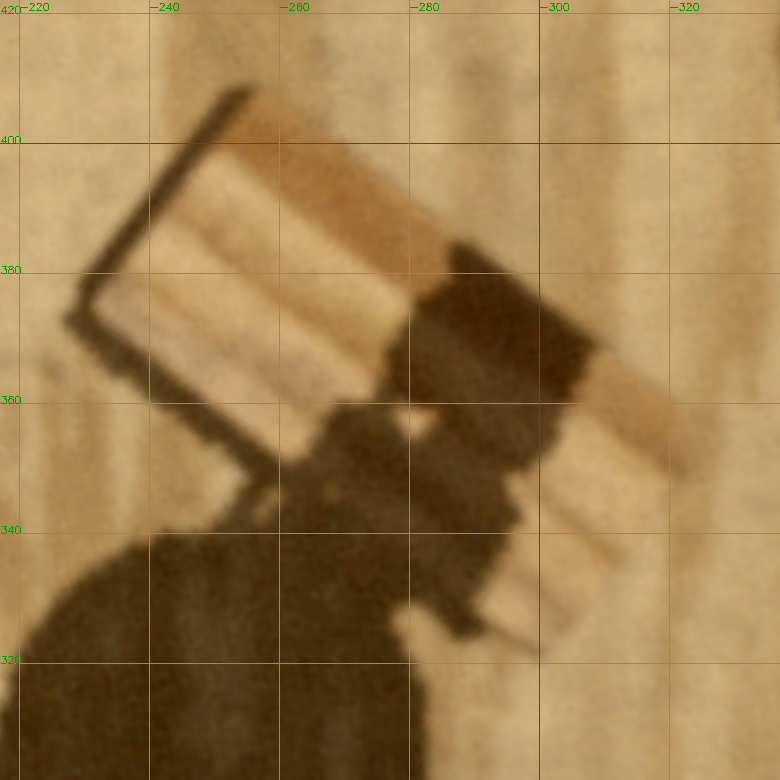

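>>> drive_tool(
  deltas="-0.0013 0.0028 0.05 6.2 0.07;-0.0013 0.0028 0.09 6.2 0.07;-0.0013 0.0028 0.125 6.2 0.07;-0.0013 0.0028 0.14 6.2 0.07;-0.0013 0.0028 0.145 6.2 0.07;-0.0013 0.0028 0.145 6.2 0.07;-0.0013 0.0028 0.145 6.2 0.07",
)

```text
clock: 31.5
eef_pos: [365.3, -279.6, 11.5]
tool_rot: [3.14, -0.0, 0.905]
force: [0.4, -0.2, 0.2]
width: 70.2
```

>>> drive_tool(
  deltas="0 -0.0008 0.003 0 0.07;0 -0.0008 0.003 0 0.04;0 -0.0008 0.003 0 0.03;0 -0.0008 0.003 0 0.03;0 -0.0008 0.003 0 0.03;0 -0.0008 0.003 0 0.03",
)

```text
clock: 32.25
eef_pos: [364.0, -279.2, 8.2]
tool_rot: [3.141, 0.0, 0.905]
force: [-0.7, 0.7, 4.9]
width: 43.8
```

>>> drive_tool(
  deltas="0 0 -0.02 0 0.03;0 0 -0.07 0 0.03;0.03 0 -0.115 -5 0.03;0.08 0 -0.115 -12 0.03;0.135 0 -0.115 -20 0.03;0.19 0 -0.115 -28 0.03;0.245 0 -0.115 -36 0.03;0.3 0.007 -0.115 -43 0.03;0.345 0.007 -0.115 -47.6 0.03;0.373 0.007 -0.115 -47.6 0.03;0.373 0.007 -0.115 -47.6 0.03;0.373 0.007 -0.115 -47.6 0.03",
)

```text
clock: 33.75
eef_pos: [599.3, 8.9, 122.3]
tool_rot: [-3.14, 0.001, 1.735]
force: [-0.4, -0.1, -0.1]
width: 43.9
```

```bash
cat >> mat.py <<'E'
def cloud(im):
    E=im["extrinsics"];f=f_of(im);vv,uu=np.mgrid[0:400,0:640]
    dx=uu-im["cx"];dy=vv-im["cy"];r=np.hypot(dx,dy);th=r/f
    k=im["range_z"]/np.cos(th);s=np.sin(th)/np.maximum(r,1e-6)
    return np.stack([dx*s*k,dy*s*k,im["range_z"]],-1)@E[:3,:3].T+E[:3,3]
E
python3 - <<'E'
from mat import *
im,o=look("block",610,100,tag="bm",sz=65,s=5)
g=cv2.cvtColor(o,cv2.COLOR_RGB2GRAY)
hsv=cv2.cvtColor(o,cv2.COLOR_RGB2HSV);m=((hsv[...,2]>140)&(hsv[...,1]<30)).astype(np.uint8)
k=max(cv2.findContours(m,cv2.RETR_EXTERNAL,cv2.CHAIN_APPROX_NONE)[0],key=cv2.contourArea)
W=np.stack([675-k[:,0,1]/5,165-k[:,0,0]/5],1).astype(np.float32);print(cv2.minAreaRect(W))
P=cloud(im);z=ctrl.read_state()["eef_pos"];top=z[2]-8.2+30;print("top z",top)
q=(im["range_z"]>0)&(abs(P[...,2]-top)<4)&(abs(P[...,0]-z[0])<60)&(abs(P[...,1]-z[1])<60)
print(q.sum(),cv2.minAreaRect(P[q][:,:2].astype(np.float32)))
b=im["color"].copy();b[q]=(255,0,0);cv2.imwrite("pics/bm_q.png",b[:,:,::-1])
E
```

```text
tcp [599.3   8.9 122.3] [-3.1400e+00  1.0000e-03  1.7352e+00] w 43.9 clk 33.75
((611.1915893554688, 100.70695495605469), (46.675010681152344, 91.69561004638672), 9.90958309173584)
top z 144.23526880320796
15565 ((600.3368530273438, 8.562763214111328), (71.28193664550781, 90.4827651977539), 9.181886672973633)
```

View pics/bm_o.png

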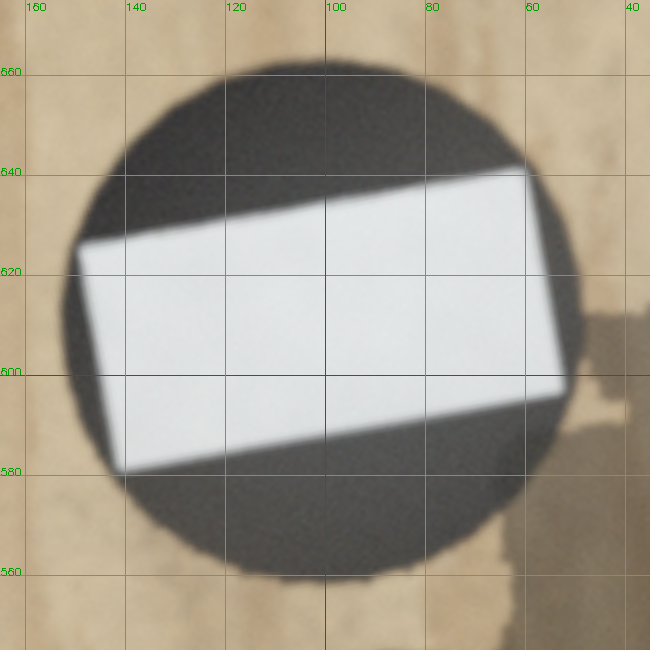

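View pics/bm_q.png

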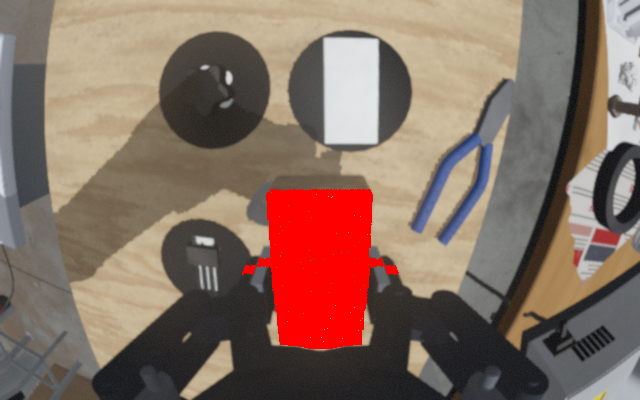

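```bash
python3 - <<'E'
from mat import *
im=load("bm.npz");P=cloud(im);z=np.array([599.3,8.9])
q=(im["range_z"]>0)&(abs(P[...,2]-144.2)<4)&(abs(P[...,0]-z[0])<60)&(abs(P[...,1]-z[1])<60)
q=cv2.morphologyEx(q.astype(np.uint8),cv2.MORPH_OPEN,np.ones((25,25)))>0
Q=P[q][:,:2]
print(cv2.minAreaRect(Q.astype(np.float32)),np.median(P[q][:,2]))
a=1.7352;u=(Q-z)@[np.cos(a),np.sin(a)];v=(Q-z)@[np.sin(a),-np.cos(a)]
print("along",np.percentile(u,[.5,99.5]),"across",np.percentile(v,[.5,99.5]))
E
```

```text
((599.3548583984375, 13.197711944580078), (41.46688461303711, 81.42213439941406), 8.152314186096191) 143.8264162150245
along [-35.41011172  44.25890427] across [-19.38864136  21.46908204]
```

>>> drive_tool(
  deltas="0.05 0.015 0 -0.5 0.03;0.089 0.0265 0.02 -0.5 0.03;0.089 0.0265 0.06 -0.5 0.03;0.089 0.0265 0.09 -0.5 0.03;0.089 0.0265 0.105 -0.5 0.03;0.089 0.0265 0.109 -0.5 0.03;0.089 0.0265 0.109 -0.5 0.03;0.089 0.0265 0.109 -0.5 0.03",
)

```text
clock: 34.8
eef_pos: [612.4, 102.2, 15.1]
tool_rot: [3.14, -0.0, 1.744]
force: [0.1, 0.0, 0.3]
width: 43.8
```

>>> drive_tool(
  deltas="-0.0006 -0.0012 0.0025 0 0.03;-0.0006 -0.0012 0.0025 0 0.03;-0.0006 -0.0012 0.0025 0 0.03",
)

```text
clock: 35.17
eef_pos: [610.6, 101.2, 11.4]
tool_rot: [3.141, 0.0, 1.744]
force: [0.5, -0.1, -1.2]
width: 44.1
```

>>> drive_tool(
  deltas="0 0 0.0003 0 0.03;0 0 0.0003 0 0.065;0 0 0.0003 0 0.065;0 0 0.0003 0 0.065;0 0 0.0003 0 0.065;0 0 -0.03 0 0.065;0 0 -0.08 0 0.065;-0.05 0 -0.13 0 0.065;-0.06 0 -0.14 0 0.065;-0.06 0 -0.14 0 0.065",
)

```text
clock: 36.42
eef_pos: [621.9, 40.6, 152.4]
tool_rot: [3.139, 0.001, 1.741]
force: [0.8, 0.0, -0.7]
width: 65.3
```

```bash
python3 - <<'E'
from mat import *
im,o=look("block",610,100,tag="bm2",sz=65,s=5,z=33)
P=cloud(im)
q=(im["range_z"]>0)&(abs(P[...,2]-33)<5)&(abs(P[...,0]-610)<60)&(abs(P[...,1]-100)<60)
n,l,s,_=cv2.connectedComponentsWithStats(q.astype(np.uint8));q=l==1+np.argmax(s[1:,4])
print(q.sum(),np.median(P[q][:,2]),cv2.minAreaRect(P[q][:,:2].astype(np.float32)))
for z in (3,): cv2.imwrite("pics/bm2_3.png",grid(ortho(im,3,545,675,35,165,5),675,165,5)[:,:,::-1])
t=imaging.get_image("top");save(t,"pics/top1.png")
cv2.imwrite("pics/top1c.png",cv2.resize(t["color"][130:290,170:480],None,fx=2.5,fy=2.5,interpolation=cv2.INTER_CUBIC)[:,:,::-1])
E
```

```text
tcp [621.9  40.6 152.4] [3.1392e+00 9.0000e-04 1.7410e+00] w 65.3 clk 36.425
5469 32.8415902515423 ((611.53125, 100.7918930053711), (45.37403106689453, 89.69300079345703), 10.495864868164062)
```

View pics/bm2_o.png

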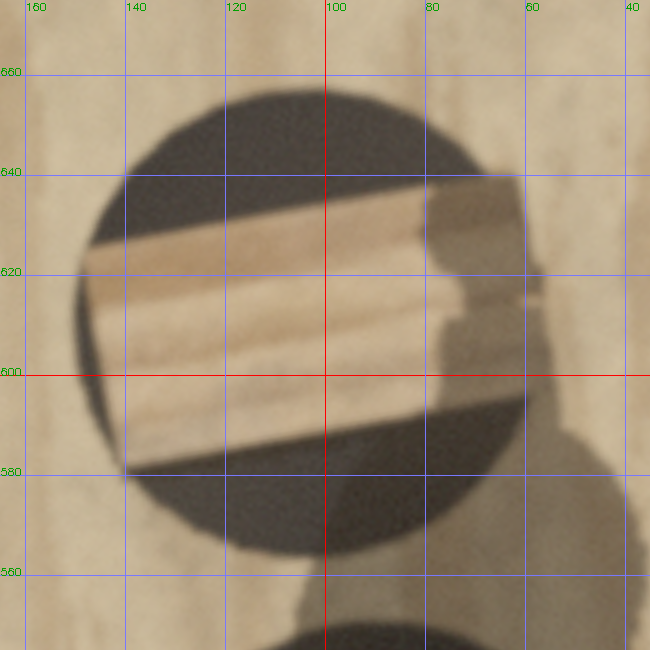

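View pics/bm2_w.png

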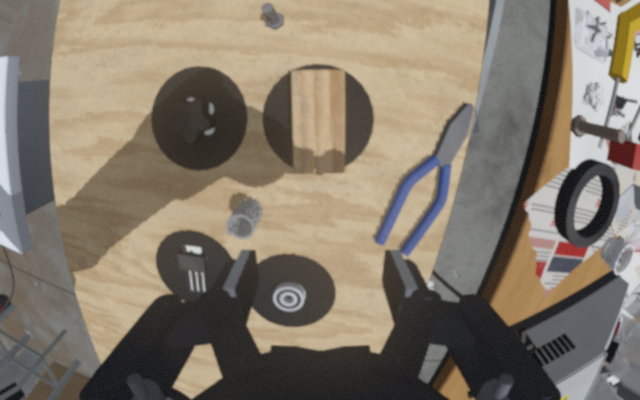

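View pics/top1c.png

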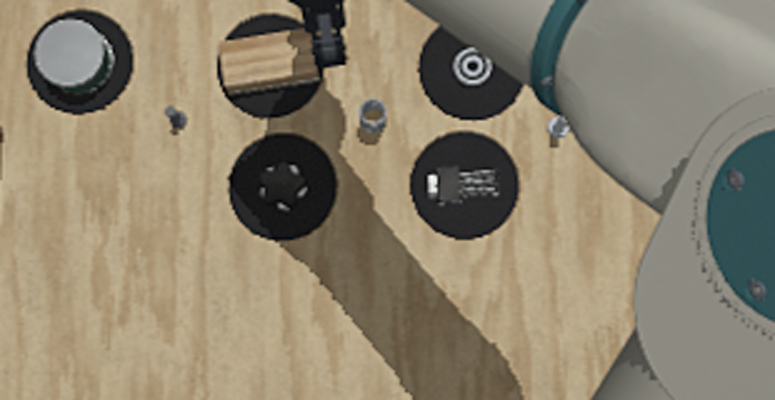

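>>> drive_tool(
  deltas="-0.06 -0.03 0 0 0.065;-0.11 -0.07 0 0 0.065;-0.16 -0.1 0 0 0.065;-0.175 -0.103 0 0 0.065;-0.175 -0.103 0 0 0.065;-0.175 -0.103 0 0 0.065;-0.175 -0.103 0 0 0.065",
)

```text
clock: 37.4
eef_pos: [550.3, -145.4, 151.5]
tool_rot: [3.141, -0.001, 1.748]
force: [0.7, -0.3, -0.1]
width: 65.2
```

```bash
python3 - <<'E'
from mat import *
im,o=look("keys",494,-88,tag="f",sz=60,s=6,z=12)
P=cloud(im);rz=im["range_z"]>0
# bearing
def comp(zr,cx,cy,r):
    q=rz&(P[...,2]>zr[0])&(P[...,2]<zr[1])&(np.hypot(P[...,0]-cx,P[...,1]-cy)<r)
    n,l,s,_=cv2.connectedComponentsWithStats(q.astype(np.uint8));q=l==1+np.argmax(s[1:,4]);return P[q]
b=comp((10.5,20),611,-96,40);print("bearing top",len(b),cv2.minEnclosingCircle(b[:,:2].astype(np.float32)),np.median(b[:,2]))
h=comp((8.5,20),494,-75,35);print("holder",len(h),cv2.minAreaRect(h[:,:2].astype(np.float32)),np.median(h[:,2]))
o3=ortho(im,3,550,670,-156,-36,5);matfit(o3,610,-96,60,5)
o3=ortho(im,3,434,554,-148,-28,5);matfit(o3,494,-88,60,5)
a=np.clip((ortho(im,14,580,640,-126,-66,6).astype(float)-20)*2,0,255).astype(np.uint8)
c=np.clip((ortho(im,12,454,534,-128,-48,6).astype(float)-30)*3,0,255).astype(np.uint8)
cv2.imwrite("pics/f_b.png",grid(a,640,-66,6,10)[:,:,::-1]);cv2.imwrite("pics/f_k.png",grid(c,534,-48,6,10)[:,:,::-1])
E
```

```text
tcp [ 550.3 -145.4  151.5] [ 3.1408e+00 -1.1000e-03  1.7480e+00] w 65.2 clk 37.4
bearing top 951 ((610.4525146484375, -96.21537017822266), 18.059152603149414) 13.257417970789902
holder 863 ((495.6748962402344, -73.78457641601562), (33.5012321472168, 23.49709701538086), 3.594937801361084) 11.952341080257838
mat circ x,y,R [610.8 -96.5  52. ] hull centroid [610.9 -96.2]
mat circ x,y,R [495.6 -90.4  52.6] hull centroid [495.6 -90.4]
```

View pics/f_b.png

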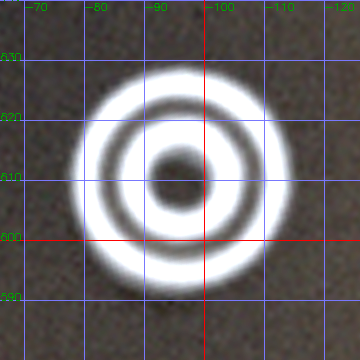

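View pics/f_k.png

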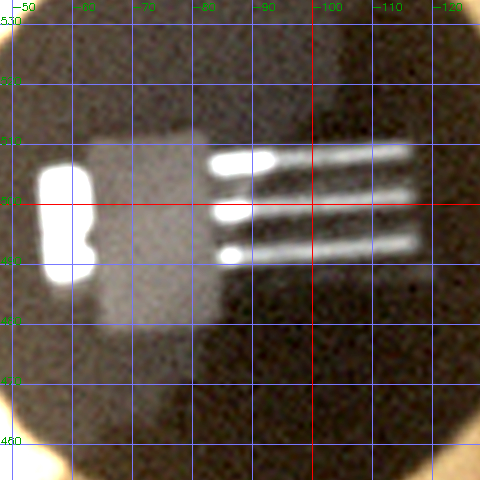

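```bash
python3 - <<'E'
from cell import ctrl
print(ctrl.finish_job(), ctrl.read_state()["clock"])
E
```

```text
the job is handed in; nothing more can be done
the job is handed in; nothing more can be done
```

I placed all five pieces on their mats in the order you listed, then handed the job in with the gripper open and clear of everything. The robot clock read about 37 s, against the 115 s limit. The highest tool force I read was about 7 N.

Each row is my last check of that piece against its silhouette:

| Piece | Position error | Alignment |
|---|---|---|
| Bearing | about 0.5 mm | – |
| Star knob | under 1 mm | – |
| Tin | about 0.5 mm | – |
| Hex keys | 1–1.5 mm | about 1° off |
| Wooden block | about 0.5 mm | within about 0.6° |

- **Hex keys:** this is the least certain result. My estimates of its mat centre disagreed by up to 2 mm. The holder measured slightly to one side of its silhouette while the keys looked slightly to the other, so I left the set as it was.
- **Wooden block:** the picture gave an angle of 9.9° and the depth data 10.5°, against 9.9° for the silhouette.
- **Limits:** I did not look at the tin or knob again after their own placement checks, apart from one overall top view that showed both in place. The cameras are only calibrated to about 2 mm.

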